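# Reset the dosing stroke by counting clicks

## Robot

A 7-joint arm with a two-finger parallel gripper is mounted at the origin on the work surface. World frame = base frame: x ahead of the robot, y to its left, z up, the work surface at z = 0. Lengths are in m, angles in rad, forces in N, time in s.
With the tool pointing down it reaches from about 0.4 to 0.85 m from the base axis. Payload 4.5 kg.
Tool frame: the origin (TCP) lies on the centre line of the jaws, within the pads' length; the fingertips stand 11 mm ahead of it and the grasp point (between the pads) lies 8 mm behind it; z points along the fingers, y is the line along which they close (so a half turn about z gives the same grasp; the last joint's range is limited). The gripper opens to 88 mm and grips with 3 to 60 N. Pads are 18 mm wide; open, the fingers measure 123 mm over their backs; the gripper's body (75 mm by 187 mm) begins 45 mm behind the grasp point.
Start: joints at [1.269, 0.689, -0.195, 1.565, 0.157, 0.902, -0.215], TCP at [0.206, -0.59, 0.25] pointing down, gripper open.
Joint ranges: [-3.01, 3.01], [-0.46, 2.08], [-1.47, 1.51], [0.13, 2.56], [-1, 4.14], [0.04, 2.09], [-2.66, 2.66]. Speed limits (rad/s): [2.57, 2.57, 3.14, 3.14, 3.14, 3.14, 3.14].

## Interface

Orientations are given as a unit quaternion [x, y, z, w].
In Python, from plant import * gives the robot as it stands. The module is installed in compiled form; this text tells all that it offers.
- The arm moves only by the tool send_rows, never from a script. Its argument "motion" is a list of rows, each an object of numbers: "x", "y", "z": the shift along the tool's x, y, z in cm; "rx", "ry", "rz": the turn, a rotation vector about the tool's x, y, z in rad; "jaw": the finger opening in cm, from 0 to 8.81. In form: [{"x": .., "y": .., "z": .., "rx": .., "ry": .., "rz": .., "jaw": ..}, ...]. A call has exactly 5 rows; each row shifts and turns the commanded pose from where the row before left it, along the tool's axes as they then stand; what a row does not reach is not made up. A row lasts 1/10 s, in which the tool goes at most 50 mm and 8.59 degrees, less where a joint would pass 70% of its speed; a pose out of reach is approached as far as the arm can. A call is refused whole if a number of a shift passes 5 or a number of a turn 0.15, either way. A call with a gripper value outside its range is refused whole. The fingers move at their own pace and stop on an object; "grip_force" is the grip in N (left out, the last holds). Time passes only in rows, so rows that do not move let the fingers close, or fill a call up. It gives the time, the measured TCP pose, the force, the opening and the grip force at its end, in the units of the state.
- get_state(): the state, without advancing time (a new reading comes with each control period).
- snapshot(name): name is "scene" or "top"; returns a dict with "img" (384x512x3 uint8, red, green, blue), "vertical_fov" (degrees; the focal length in pixels is half the picture's height over the tangent of half this angle, whatever the lens; pixels are square), "cx", "cy" (the principal point, pixels), "D" ([k1, k2, p1, p2, k3] as OpenCV has them; the pictures are not rectified), "extrinsics" (4x4, takes a point from camera to world coordinates). Camera axes: x right, y up, looking along -z (the intrinsics and any distortion apply to the point x, -y, -z); pixel columns grow to the right and rows downward; lengths in m; the calibration is good to about 2 mm. A picture is of the moment at which its call begins. There is no depth.
- finish_job(): hands the job in; it is judged then, once.
The state is a dict: "clock": time; "q": joint angles; "qd": joint speeds; "joint_torque": joint torques, N m; "tool_pos": TCP position; "eef_rot": TCP orientation; "contact_force": force on the tool from outside, world axes, zero at the start; "moment": the same for the moment, N m; "opening": opening from 0.0 (shut) to 1.0 (fully open); "finger_force": force on a finger pad.
Only numpy, scipy, OpenCV 4.12 (cv2) and the standard library are available. Lean on these libraries where they do the work, as an engineer would, in place of code of your own. Each camera call takes 0.05 s, during which the arm holds its last target. There are 200 camera calls.

## Task

Set the dosing unit's stroke: turn the black knob back (anticlockwise) until it meets its stop, without forcing it, then turn it forward exactly four clicks from the stop and let go of it. Then press the green key all the way down to confirm, let go, and leave the other things on the bench as they are.

Things in the scene. Friction and masses are not known exactly. Their poses are not given: they have to be found in the camera images.
- unit: White dosing unit with a teal band, a box 160 x 220 x 75 mm (x, y, z) fixed on the bench. Origin at the centre of its underside, z up; its front with the display faces -x. On its flat deck: knob axis at x -10, y +50 mm; green key at x -10, y -55 mm; orange flag at x 55, y from 48 mm.
- knob_top (a point): Centre of the top face of the black round ribbed stroke knob (50 mm across, 34 mm tall, this point 38 mm above the unit's deck), on its vertical axis. Its x axis points along the white pointer line and turns with the grip. The grip has 0.4 rad of free play on its inner shaft, start unknown, so the pointer does not tell the click. Clockwise from above counts up.
- knob_grip (a point): Fixed point of the unit on the knob's axis, 24 mm above the deck, a good height for the pads (hold with about 35 N). The shaft clicks every 18 degrees (0.314 rad), from the stop (click 0) to click 9, and starts between clicks 1 and 4. At each reversal the free play is turned back first, without resistance. The shaft rests in its click when let go.
- knob_foot (a point): Fixed point of the unit where the knob's axis meets the deck. A click, felt about the vertical: resistance jumps to about 0.25 N m, fades to none over half a click (0.157 rad), the shaft snaps on, then half a click is free; let go before the snap and it falls back. At the stop it climbs to 0.5 N m, where the sprung stop yields; about 0.12 rad further it is forced (fails).
- flag_top (a point): Top of the small orange stroke flag (6 x 3 x 8 mm) in its slot on the deck, geared to the knob's shaft. In the unit's frame it lies at y = 48 mm at the stop and moves only 0.4 mm towards +y for each click; below 47.84 mm the stop is forced. Far too fine to steer by.
- key_top (a point): Centre of the top of the round green spring key (26 mm across) on the unit's top; pressed straight down, full travel 6 mm, about 4 N when fully down.
- key (a joint): Travel of the green key in m: 0 released, 0.006 fully down; counts as pressed from 0.0045.
- sample_jar: Bystander: small white-capped sample jar, 38 mm across, 55 mm tall, standing by the unit's -y side. Origin under its centre.
- stopper: Bystander: teal stopper, 26 mm across, 16 mm tall, standing on the unit's deck near its far -y corner. Origin under its centre.
- beaker: Bystander: glass beaker, 68 mm across, 85 mm tall. Origin under its centre.
- amber_bottle: Bystander: brown reagent bottle with a teal cap, 90 mm across, 200 mm tall. Origin under its centre.
- brown_flask: Bystander: brown bottle with a blue cap, 72 mm across, 160 mm tall. Origin under its centre.
- clear_bottle: Bystander: clear bottle with a teal cap, 86 mm across, 190 mm tall. Origin under its centre.

How it is judged:
On the way, in this order (a step that is already met when the one before it is completed fails the run):
1. the knob is home at its stop (flag within 0.12 mm, a third of a click, of zero) (y of flag_top in the frame of unit below 0.04812 m), for 0.1 s.
2. the shaft rests at click four with the knob let go (flag 1.6 mm from zero, within 0.12 mm) (y of flag_top in the frame of unit between 0.04948 and 0.04972 m and contact force between the fingers and unit below 0.1 N), for 0.2 s.
3. the green key is pressed down with the stroke at click four (value of joint key above 0.0045 m and y of flag_top in the frame of unit between 0.04948 and 0.04972 m), for 0.1 s.
At the end, for the whole second after the job is handed in: The knob's shaft rests at the fourth click from the stop (flag 1.6 mm from its zero, within 0.12 mm, a third of a click) and the green key is up again (under 1 mm) (y of flag_top in the frame of unit between 0.04948 and 0.04972 m and value of joint key below 0.001 m); the robot touches nothing.
It fails at once if the knob is forced past its stop (flag more than 0.16 mm below zero) (y of flag_top in the frame of unit below 0.04784 m).
It fails at once if a bystander is moved more than 30 mm or tipped over (distance of any of sample_jar, stopper, beaker, amber_bottle, brown_flask, clear_bottle from where it was at the start of the episode above 0.03 m or angle between any of sample_jar, stopper, beaker, amber_bottle, brown_flask, clear_bottle's own z axis and vertical above 0.5 rad).
It also fails if it takes over 72 s, if anything falls off the work surface, if the arm or the gripper's body presses on something with over 40 N, if the wrist force passes 120 N, or if a joint passes its speed limit or range.

## Working session

There is one attempt and no reset: what is moved stays moved. The work goes in short steps, Python scripts to look and compute and a tool call to move; the robot and the scene stay as the last step left them, time stands still between calls to the robot, and variables do not carry over. Pictures are saved under pics/ and viewed, at most 10 in all, crops included, and the job is handed in when it is done.

Besides the shell and the picture viewer there is one more tool, called after ">>>" as name([rows], argument=value, ...), one row to a line, values as JSON. send_rows: Moves the arm, as the interface text tells. Its arguments: {"type":"object","properties":{"motion":{"type":"array"},"grip_force":{"type":"number"}},"required":["motion"]}

```bash
mkdir -p pics; python3 - <<'E'
from plant import *
import cv2
for n in("scene","top"):
    s=snapshot(n); cv2.imwrite(f"pics/{n}0.png",s["img"][:,:,::-1]); print(n,s["vertical_fov"],s["cx"],s["cy"],s["D"],s["extrinsics"])
print(get_state())
E
```

```text
scene 53.35691899934199 253.82445147932776 192.55106114197636 [0.0046703 0.        0.        0.        0.       ] [[-0.04703837 -0.64803953  0.76015272  1.2814748 ]
 [ 0.9988742  -0.03519558  0.03180582  0.01886002]
 [ 0.00614259  0.76079304  0.6489655   0.73561652]
 [ 0.          0.          0.          1.        ]]
top 54.00896125623263 258.2108725857639 196.92638499740332 [-0.05455985  0.          0.          0.          0.        ] [[-0.01278034  0.98060704 -0.19556711  0.35044313]
 [-0.99991299 -0.01189446  0.00570363  0.00499856]
 [ 0.00326685  0.19562299  0.98067373  1.0424869 ]
 [ 0.          0.          0.          1.        ]]
{'clock': 0.1, 'q': array([ 1.26881071,  0.6899079 , -0.19453919,  1.56623175,  0.15733271,
        0.90246727, -0.21506854]), 'qd': array([ 0.00083164, -0.00171564,  0.00037811, -0.00242175, -0.00032857,
        0.0001795 , -0.00078456]), 'joint_torque': array([-3.48417969e-03, -5.28503072e+01, -1.27161350e+00, -1.53837025e+01,
       -5.25636482e-02,  1.99456794e-03,  7.34083505e-05]), 'tool_pos': array([ 0.20573208, -0.58960064,  0.24898804]), 'eef_rot': array([ 9.85926905e-01,  1.67175007e-01, -1.96878892e-04, -7.85137639e-04]), 'contact_force': array([-0.25741771, -0.32184161,  0.38269216]), 'moment': array([ 0.01729855, -0.02525496, -0.02987581]), 'finger_force': 0.0, 'opening': 1.0052461601407228}
```

View pics/top0.png

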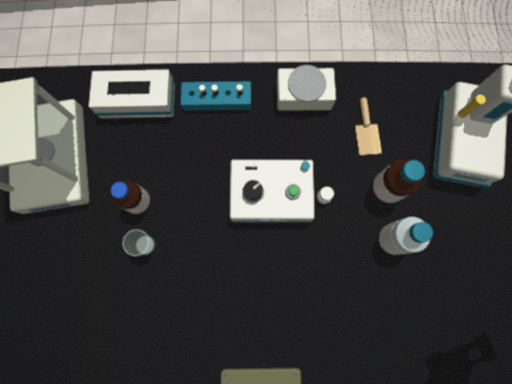

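View pics/scene0.png

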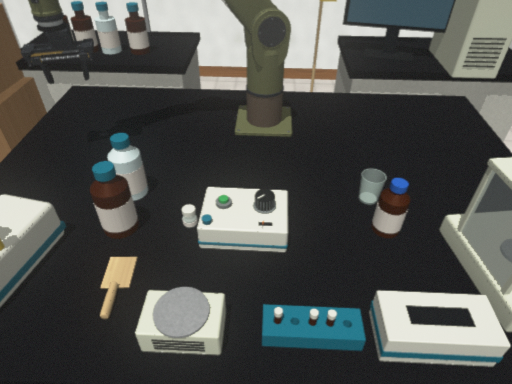

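The top view shows the unit at about (272,190), the knob at (253,191) and the green key at (293,191). I'll enlarge that area for closer readings.

```bash
python3 - <<'E'
import cv2
a=cv2.imread("pics/top0.png")[145:235,220:340]; cv2.imwrite("pics/topc.png",cv2.resize(a,None,fx=6,fy=6,interpolation=cv2.INTER_CUBIC))
E
```

```text
(no output)
```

View pics/topc.png

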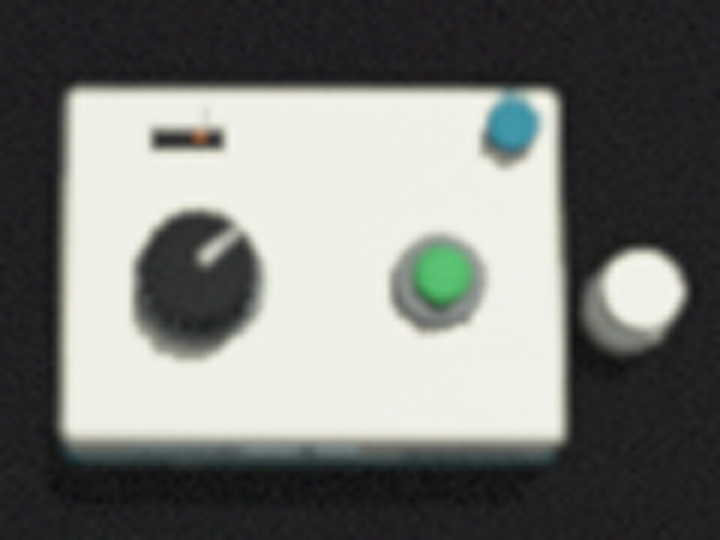

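The enlarged crop shows the deck corners at about (66,88), (562,88), (567,443) and (60,440). The knob's top centre is near (202,267), with its pointer towards the upper right, and the key is at (442,274).

```bash
cat >h.py <<'E'
from plant import *
import cv2, numpy as np
def ray(s,pts,z):
    f=192/np.tan(np.radians(s["vertical_fov"]/2)); K=np.array([[f,0,s["cx"]],[0,f,s["cy"]],[0,0,1]])
    u=cv2.undistortPoints(np.array(pts,float).reshape(-1,1,2),K,np.array(s["D"])).reshape(-1,2)
    E=s["extrinsics"]; d=np.c_[u[:,0],-u[:,1],-np.ones(len(u))]@E[:3,:3].T; o=E[:3,3]
    return o+d*((z-o[2])/d[:,2])[:,None]
E
python3 - <<'E'
from h import *
from scipy.spatial.transform import Rotation as R
s=snapshot("top")
c=lambda p:(np.array(p)+.5)/6-.5+[220,145]
d=ray(s,c([(66,88),(562,88),(567,443),(60,440)]),.075);print(d,d.mean(0))
print("sizes",np.linalg.norm(d-np.roll(d,1,0),axis=1))
e=(d[0]+d[3]-d[1]-d[2]);yaw=np.arctan2(-e[0],e[1]);e2=d[0]+d[1]-d[2]-d[3];print("yaw",yaw,np.arctan2(e2[1],e2[0]))
m=d.mean(0)
for n,l in(("knob",(-.01,.05)),("key",(-.01,-.055))):print(n,m[:2]+R.from_euler('z',yaw).as_matrix()[:2,:2]@l)
print(ray(s,c([(202,267)]),.113),ray(s,c([(442,274)]),.085),ray(s,c([(512,124)]),.091),ray(s,c([(645,290)]),.055))
print(R.from_quat(get_state()["eef_rot"]).as_matrix())
E
```

```text
[[ 0.64698136  0.07191686  0.075     ]
 [ 0.64446654 -0.14932356  0.075     ]
 [ 0.48478435 -0.14482236  0.075     ]
 [ 0.48883978  0.07423228  0.075     ]] [ 0.56626801 -0.0369992   0.075     ]
sizes [0.15815853 0.22125471 0.15974561 0.21909218]
yaw -0.014921267952658253 -0.021444521489840284
knob [0.55701516 0.01314444]
key [ 0.55544848 -0.09184387]
[[0.55615643 0.01186579 0.113     ]] [[ 0.55799846 -0.09199086  0.085     ]] [[ 0.62344011 -0.12414737  0.091     ]] [[ 0.55610334 -0.18579482  0.055     ]]
[[ 9.44120104e-01  3.29601186e-01 -5.36100654e-04]
 [ 3.29601609e-01 -9.44119284e-01  1.24797457e-03]
 [-9.48090657e-05 -1.35493752e-03 -9.99999078e-01]]
```

>>> send_rows([
  {"x": 3.53,"y": -3.02,"jaw": 7.2},
  {"x": 3.53,"y": -3.02,"jaw": 7.2},
  {"x": 3.53,"y": -3.02,"jaw": 7.2},
  {"x": 3.53,"y": -3.02,"jaw": 7.2},
  {"x": 3.53,"y": -3.02,"jaw": 7.2},
], grip_force=35)

```text
schema error: expected keys x, y, z, rx, ry, rz, jaw
```

>>> send_rows([
  {"x": 3.53,"y": -3.02,"jaw": 7.2},
  {"x": 3.53,"y": -3.02,"jaw": 7.2},
  {"x": 3.53,"y": -3.02,"jaw": 7.2},
  {"x": 3.53,"y": -3.02,"jaw": 7.2},
  {"x": 3.53,"y": -3.02,"jaw": 7.2},
])

```text
schema error: expected keys x, y, z, rx, ry, rz, jaw
```

>>> send_rows([
  {"x": 3.53,"y": -3.02,"jaw": 7.2},
  {"x": 3.53,"y": -3.02,"jaw": 7.2},
  {"x": 3.53,"y": -3.02,"jaw": 7.2},
  {"x": 3.53,"y": -3.02,"jaw": 7.2},
  {"x": 3.53,"y": -3.02,"jaw": 7.2},
])

```text
schema error: expected keys x, y, z, rx, ry, rz, jaw
```

>>> send_rows([
  {"x": 3.53,"y": -3.02,"z": 0,"rx": 0,"ry": 0,"rz": 0,"jaw": 7.2},
  {"x": 3.53,"y": -3.02,"z": 0,"rx": 0,"ry": 0,"rz": 0,"jaw": 7.2},
  {"x": 3.53,"y": -3.02,"z": 0,"rx": 0,"ry": 0,"rz": 0,"jaw": 7.2},
  {"x": 3.53,"y": -3.02,"z": 0,"rx": 0,"ry": 0,"rz": 0,"jaw": 7.2},
  {"x": 3.53,"y": -3.02,"z": 0,"rx": 0,"ry": 0,"rz": 0,"jaw": 7.2},
], grip_force=35)

```text
clock: 0.65
tool_pos: [0.3234, -0.3877, 0.2497]
eef_rot: [0.986, 0.167, 0.0, -0.0]
contact_force: [1.2, 0.6, -0.7]
opening: 0.82
finger_force: 0.0
```

>>> send_rows([
  {"x": 3.53,"y": -3.02,"z": 0,"rx": 0,"ry": 0,"rz": 0,"jaw": 7.2},
  {"x": 3.53,"y": -3.02,"z": 0,"rx": 0,"ry": 0,"rz": 0,"jaw": 7.2},
  {"x": 3.53,"y": -3.02,"z": 0,"rx": 0,"ry": 0,"rz": 0,"jaw": 7.2},
  {"x": 3.53,"y": -3.02,"z": 0,"rx": 0,"ry": 0,"rz": 0,"jaw": 7.2},
  {"x": 3.53,"y": -3.02,"z": 0,"rx": 0,"ry": 0,"rz": 0,"jaw": 7.2},
])

```text
clock: 1.15
tool_pos: [0.4403, -0.1869, 0.2497]
eef_rot: [0.986, 0.167, -0.0, 0.0]
contact_force: [0.6, 0.1, -0.1]
opening: 0.815
finger_force: 0.0
```

>>> send_rows([
  {"x": 3.53,"y": -3.02,"z": 0,"rx": 0,"ry": 0,"rz": 0,"jaw": 7.2},
  {"x": 3.53,"y": -3.02,"z": 0,"rx": 0,"ry": 0,"rz": 0,"jaw": 7.2},
  {"x": 3.53,"y": -3.02,"z": 0,"rx": 0,"ry": 0,"rz": 0,"jaw": 7.2},
  {"x": 3.53,"y": -3.02,"z": 0,"rx": 0,"ry": 0,"rz": 0,"jaw": 7.2},
  {"x": 3.53,"y": -3.02,"z": 0,"rx": 0,"ry": 0,"rz": 0,"jaw": 7.2},
])

```text
clock: 1.65
tool_pos: [0.5572, 0.0139, 0.2496]
eef_rot: [0.986, 0.167, -0.0, 0.0]
contact_force: [0.1, -0.8, 0.7]
opening: 0.819
finger_force: 0.0
```

```bash
cat >>h.py <<'E'
from scipy.spatial.transform import Rotation as R
def st():
    s=get_state(); M=R.from_quat(s["eef_rot"]).as_matrix()
    print("t",round(s["clock"],2),"p",s["tool_pos"].round(4),"q",s["q"].round(2),"yaw",np.arctan2(M[1,0],M[0,0]).round(4),"zax",M[:,2].round(4))
    print("F",s["contact_force"].round(2),"M",s["moment"].round(3),"ff",s["finger_force"],"op",s["opening"])
    return s,M
def to(x,y,z):
    s,M=st(); print("tool shift cm",(M.T@(np.array([x,y,z])-s["tool_pos"])*100).round(2), "level rotvec",np.cross(M.T@M[:,2],M.T@np.array([0,0,-1])).round(4))
E
python3 -c "
from h import *
to(.5568,.0127,.16)"
```

```text
t 1.65 p [0.5572 0.0139 0.2496] q [-0.04  0.6  -0.12  1.78  0.1   0.78 -1.44] yaw 0.336 zax [-4.e-04 -3.e-04 -1.e+00]
F [ 0.13 -0.84  0.73] M [-0.033 -0.017 -0.015] ff 0.0 op 0.8185491005131655
tool shift cm [-0.07  0.1   8.96] level rotvec [0.0002 0.0005 0.    ]
```

>>> send_rows([
  {"x": -0.07,"y": 0.1,"z": 4.5,"rx": 0,"ry": 0,"rz": 0,"jaw": 7.2},
  {"x": 0,"y": 0,"z": 4.5,"rx": 0,"ry": 0,"rz": 0,"jaw": 7.2},
  {"x": 0,"y": 0,"z": 3,"rx": 0,"ry": 0,"rz": 0,"jaw": 7.2},
  {"x": 0,"y": 0,"z": 1.5,"rx": 0,"ry": 0,"rz": 0,"jaw": 7.2},
  {"x": 0,"y": 0,"z": 0,"rx": 0,"ry": 0,"rz": 0,"jaw": 7.2},
])

```text
clock: 2.15
tool_pos: [0.5545, 0.0109, 0.1123]
eef_rot: [0.986, 0.167, -0.003, -0.0]
contact_force: [-0.5, -0.4, 0.4]
opening: 0.818
finger_force: 0.0
```

>>> send_rows([
  {"x": 0,"y": 0,"z": 1.2,"rx": 0,"ry": 0,"rz": 0,"jaw": 7.2},
  {"x": 0,"y": 0,"z": 1.1,"rx": 0,"ry": 0,"rz": 0,"jaw": 7.2},
  {"x": 0,"y": 0,"z": 0,"rx": 0,"ry": 0,"rz": 0,"jaw": 7.2},
  {"x": 0,"y": 0,"z": 0,"rx": 0,"ry": 0,"rz": 0,"jaw": 7.2},
  {"x": 0,"y": 0,"z": 0,"rx": 0,"ry": 0,"rz": 0,"jaw": 7.2},
])

```text
clock: 2.65
tool_pos: [0.5567, 0.0109, 0.0922]
eef_rot: [0.986, 0.167, 0.001, 0.0]
contact_force: [-0.2, -0.3, 0.7]
opening: 0.816
finger_force: 0.0
```

```bash
python3 -c "
from h import *
to(.5568,.0127,.091)
ims=[]
for n,(r,c) in (('top',(150,205)),('scene',(150,200))):
    ims.append(cv2.resize(snapshot(n)['img'][r:r+100,c:c+100,::-1],None,fx=4,fy=4,interpolation=cv2.INTER_CUBIC))
cv2.imwrite('pics/k1.png',np.hstack(ims))"
```

```text
t 2.65 p [0.5567 0.0109 0.0922] q [-0.06  0.84 -0.08  1.9   0.15  0.41 -1.48] yaw 0.3357 zax [ 0.0011  0.     -1.    ]
F [-0.15 -0.27  0.69] M [ 0.012 -0.01   0.044] ff 0.0 op 0.8157748042570427
tool shift cm [ 0.07 -0.17  0.12] level rotvec [ 0.0003 -0.001  -0.    ]
```

View pics/k1.png

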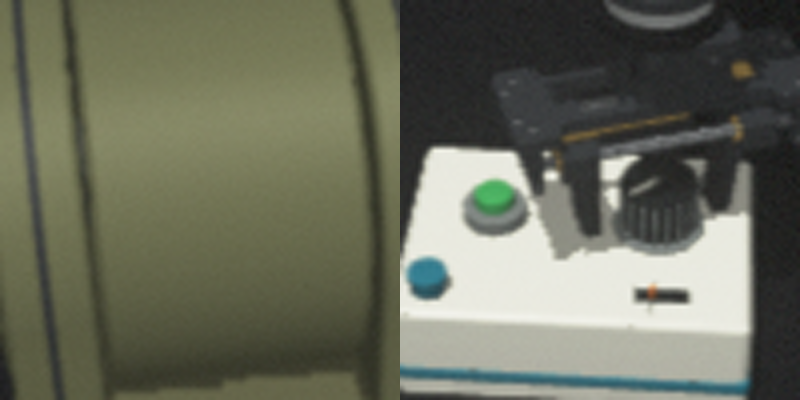

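The top view is blocked by the arm. In the scene crop the fingers (about 590 and 720) straddle the knob (658), roughly centred, so I'll grip.

>>> send_rows([
  {"x": 0.05,"y": -0.15,"z": 0.1,"rx": 0,"ry": 0,"rz": 0,"jaw": 5.6},
  {"x": 0,"y": 0,"z": 0,"rx": 0,"ry": 0,"rz": 0,"jaw": 4},
  {"x": 0,"y": 0,"z": 0,"rx": 0,"ry": 0,"rz": 0,"jaw": 4},
  {"x": 0,"y": 0,"z": 0,"rx": 0,"ry": 0,"rz": 0,"jaw": 4},
  {"x": 0,"y": 0,"z": 0,"rx": 0,"ry": 0,"rz": 0,"jaw": 4},
], grip_force=35)

```text
clock: 3.25
tool_pos: [0.5559, 0.0138, 0.0908]
eef_rot: [0.986, 0.168, -0.0, -0.001]
contact_force: [-2.3, 5.1, 1.8]
opening: 0.557
finger_force: 35.0
```

```bash
python3 -c "
from h import *
st()"
```

```text
t 3.25 p [0.5559 0.0138 0.0908] q [-0.06  0.84 -0.08  1.9   0.14  0.41 -1.48] yaw 0.337 zax [-6.0e-04  1.4e-03 -1.0e+00]
F [-2.28  5.08  1.81] M [0.923 0.343 0.031] ff 34.99977272003889 op 0.5574137487866663
```

```bash
cat >m.py <<'E'
from plant import *
import numpy as np
from scipy.spatial.transform import Rotation as R
s=get_state();M=R.from_quat(s["eef_rot"]).as_matrix()
print(round(s["clock"],2),"yaw",np.arctan2(M[1,0],M[0,0]).round(4),"Mz",s["moment"][2].round(3),"Ftool",(M.T@s["contact_force"]).round(1),"j7",round(s["joint_torque"][6],3),"p",(s["tool_pos"]*1000).round(1))
E
```

>>> send_rows([
  {"x": 0,"y": -0.12,"z": 0,"rx": 0,"ry": 0,"rz": 0,"jaw": 4},
  {"x": 0,"y": 0,"z": 0,"rx": 0,"ry": 0,"rz": -0.03,"jaw": 4},
  {"x": 0,"y": 0,"z": 0,"rx": 0,"ry": 0,"rz": -0.03,"jaw": 4},
  {"x": 0,"y": 0,"z": 0,"rx": 0,"ry": 0,"rz": 0,"jaw": 4},
  {"x": 0,"y": 0,"z": 0,"rx": 0,"ry": 0,"rz": 0,"jaw": 4},
])

```text
clock: 3.75
tool_pos: [0.5559, 0.0137, 0.0907]
eef_rot: [0.98, 0.197, 0.0, -0.0]
contact_force: [-1.3, 3.4, 2.1]
opening: 0.557
finger_force: 35.0
```

```bash
python3 m.py
```

```text
3.75 yaw 0.3958 Mz 0.002 Ftool [ 0.1 -3.6 -2.1] j7 0.005 p [555.9  13.7  90.7]
```

>>> send_rows([
  {"x": 0,"y": 0,"z": 0,"rx": 0,"ry": 0,"rz": -0.03,"jaw": 4},
  {"x": 0,"y": 0,"z": 0,"rx": 0,"ry": 0,"rz": -0.03,"jaw": 4},
  {"x": 0,"y": 0,"z": 0,"rx": 0,"ry": 0,"rz": 0,"jaw": 4},
  {"x": 0,"y": 0,"z": 0,"rx": 0,"ry": 0,"rz": 0,"jaw": 4},
  {"x": 0,"y": 0,"z": 0,"rx": 0,"ry": 0,"rz": 0,"jaw": 4},
])

```text
clock: 4.25
tool_pos: [0.556, 0.0136, 0.0908]
eef_rot: [0.974, 0.226, 0.0, 0.0]
contact_force: [-1.1, 2.9, 1.5]
opening: 0.559
finger_force: 35.0
```

```bash
python3 m.py
```

```text
4.25 yaw 0.4556 Mz -0.105 Ftool [ 0.3 -3.1 -1.5] j7 0.112 p [556.   13.6  90.8]
```

>>> send_rows([
  {"x": 0,"y": 0,"z": 0,"rx": 0,"ry": 0,"rz": -0.03,"jaw": 4},
  {"x": 0,"y": 0,"z": 0,"rx": 0,"ry": 0,"rz": -0.03,"jaw": 4},
  {"x": 0,"y": 0,"z": 0,"rx": 0,"ry": 0,"rz": 0,"jaw": 4},
  {"x": 0,"y": 0,"z": 0,"rx": 0,"ry": 0,"rz": 0,"jaw": 4},
  {"x": 0,"y": 0,"z": 0,"rx": 0,"ry": 0,"rz": 0,"jaw": 4},
])

```text
clock: 4.75
tool_pos: [0.556, 0.0135, 0.0907]
eef_rot: [0.967, 0.255, 0.0, 0.0]
contact_force: [-0.4, 1.4, 2.2]
opening: 0.559
finger_force: 35.0
```

```bash
python3 m.py
```

```text
4.75 yaw 0.5157 Mz -0.214 Ftool [ 0.4 -1.5 -2.2] j7 0.175 p [556.   13.5  90.7]
```

>>> send_rows([
  {"x": 0,"y": 0,"z": 0,"rx": 0,"ry": 0,"rz": -0.025,"jaw": 4},
  {"x": 0,"y": 0,"z": 0,"rx": 0,"ry": 0,"rz": -0.025,"jaw": 4},
  {"x": 0,"y": 0,"z": 0,"rx": 0,"ry": 0,"rz": 0,"jaw": 4},
  {"x": 0,"y": 0,"z": 0,"rx": 0,"ry": 0,"rz": 0,"jaw": 4},
  {"x": 0,"y": 0,"z": 0,"rx": 0,"ry": 0,"rz": 0,"jaw": 4},
])

```text
clock: 5.25
tool_pos: [0.5561, 0.0134, 0.0907]
eef_rot: [0.96, 0.279, 0.0, 0.0]
contact_force: [0.4, -0.4, 1.0]
opening: 0.559
finger_force: 35.0
```

```bash
python3 m.py
```

```text
5.25 yaw 0.5657 Mz -0.025 Ftool [ 0.1  0.5 -1. ] j7 0.054 p [556.1  13.4  90.7]
```

>>> send_rows([
  {"x": 0,"y": 0,"z": 0,"rx": 0,"ry": 0,"rz": -0.025,"jaw": 4},
  {"x": 0,"y": 0,"z": 0,"rx": 0,"ry": 0,"rz": -0.025,"jaw": 4},
  {"x": 0,"y": 0,"z": 0,"rx": 0,"ry": 0,"rz": 0,"jaw": 4},
  {"x": 0,"y": 0,"z": 0,"rx": 0,"ry": 0,"rz": 0,"jaw": 4},
  {"x": 0,"y": 0,"z": 0,"rx": 0,"ry": 0,"rz": 0,"jaw": 4},
])

```text
clock: 5.75
tool_pos: [0.5561, 0.0133, 0.0907]
eef_rot: [0.953, 0.303, 0.0, 0.0]
contact_force: [0.8, -0.5, 1.9]
opening: 0.558
finger_force: 35.0
```

```bash
python3 m.py
```

```text
5.75 yaw 0.6155 Mz -0.013 Ftool [ 0.4  0.8 -1.9] j7 0.003 p [556.1  13.3  90.7]
```

>>> send_rows([
  {"x": 0,"y": 0,"z": 0,"rx": 0,"ry": 0,"rz": -0.025,"jaw": 4},
  {"x": 0,"y": 0,"z": 0,"rx": 0,"ry": 0,"rz": -0.025,"jaw": 4},
  {"x": 0,"y": 0,"z": 0,"rx": 0,"ry": 0,"rz": 0,"jaw": 4},
  {"x": 0,"y": 0,"z": 0,"rx": 0,"ry": 0,"rz": 0,"jaw": 4},
  {"x": 0,"y": 0,"z": 0,"rx": 0,"ry": 0,"rz": 0,"jaw": 4},
])

```text
clock: 6.25
tool_pos: [0.5562, 0.0132, 0.0908]
eef_rot: [0.945, 0.327, 0.0, 0.0]
contact_force: [2.6, -1.4, 1.1]
opening: 0.559
finger_force: 35.0
```

```bash
python3 m.py
```

```text
6.25 yaw 0.6654 Mz 0.048 Ftool [ 1.2  2.7 -1.1] j7 0.01 p [556.2  13.2  90.8]
```

>>> send_rows([
  {"x": 0,"y": 0,"z": 0,"rx": 0,"ry": 0,"rz": -0.05,"jaw": 4},
  {"x": 0,"y": 0,"z": 0,"rx": 0,"ry": 0,"rz": -0.04,"jaw": 4},
  {"x": 0,"y": 0,"z": 0,"rx": 0,"ry": 0,"rz": -0.03,"jaw": 4},
  {"x": 0,"y": 0,"z": 0,"rx": 0,"ry": 0,"rz": 0,"jaw": 4},
  {"x": 0,"y": 0,"z": 0,"rx": 0,"ry": 0,"rz": 0,"jaw": 4},
])

```text
clock: 6.75
tool_pos: [0.5564, 0.013, 0.0908]
eef_rot: [0.924, 0.382, 0.0, 0.0]
contact_force: [3.9, -3.4, 0.3]
opening: 0.558
finger_force: 35.0
```

```bash
python3 m.py
```

```text
6.75 yaw 0.7844 Mz -0.175 Ftool [ 0.4  5.2 -0.3] j7 0.21 p [556.4  13.   90.8]
```

>>> send_rows([
  {"x": 0,"y": 0,"z": 0,"rx": 0,"ry": 0,"rz": -0.03,"jaw": 4},
  {"x": 0,"y": 0,"z": 0,"rx": 0,"ry": 0,"rz": 0,"jaw": 4},
  {"x": 0,"y": 0,"z": 0,"rx": 0,"ry": 0,"rz": 0,"jaw": 4},
  {"x": 0,"y": 0,"z": 0,"rx": 0,"ry": 0,"rz": 0,"jaw": 4},
  {"x": 0,"y": 0,"z": 0,"rx": 0,"ry": 0,"rz": 0,"jaw": 4},
])

```text
clock: 7.25
tool_pos: [0.5564, 0.0129, 0.0908]
eef_rot: [0.918, 0.396, 0.0, 0.0]
contact_force: [4.8, -4.1, -1.1]
opening: 0.561
finger_force: 35.0
```

```bash
python3 m.py
```

```text
7.25 yaw 0.8142 Mz -0.213 Ftool [0.3 6.3 1.1] j7 0.254 p [556.4  12.9  90.8]
```

>>> send_rows([
  {"x": 0,"y": 0.1,"z": 0,"rx": 0,"ry": 0,"rz": 0,"jaw": 4},
  {"x": 0,"y": 0,"z": 0,"rx": 0,"ry": 0,"rz": -0.03,"jaw": 4},
  {"x": 0,"y": 0,"z": 0,"rx": 0,"ry": 0,"rz": 0,"jaw": 4},
  {"x": 0,"y": 0,"z": 0,"rx": 0,"ry": 0,"rz": 0,"jaw": 4},
  {"x": 0,"y": 0,"z": 0,"rx": 0,"ry": 0,"rz": 0,"jaw": 4},
])

```text
clock: 7.75
tool_pos: [0.5565, 0.0129, 0.0908]
eef_rot: [0.912, 0.41, -0.0, 0.0]
contact_force: [2.5, -3.3, 2.7]
opening: 0.558
finger_force: 35.0
```

```bash
python3 m.py
```

```text
7.75 yaw 0.8458 Mz -0.153 Ftool [-0.8  4.1 -2.7] j7 0.155 p [556.5  12.9  90.8]
```

>>> send_rows([
  {"x": 0,"y": 0.05,"z": 0,"rx": 0,"ry": 0,"rz": -0.08,"jaw": 4},
  {"x": 0,"y": 0,"z": 0,"rx": 0,"ry": 0,"rz": -0.07,"jaw": 4},
  {"x": 0,"y": 0,"z": 0,"rx": 0,"ry": 0,"rz": -0.05,"jaw": 4},
  {"x": 0,"y": 0,"z": 0,"rx": 0,"ry": 0,"rz": 0,"jaw": 4},
  {"x": 0,"y": 0,"z": 0,"rx": 0,"ry": 0,"rz": 0,"jaw": 4},
])

```text
clock: 8.25
tool_pos: [0.557, 0.0126, 0.0908]
eef_rot: [0.867, 0.499, -0.0, 0.0]
contact_force: [2.5, -2.5, 1.5]
opening: 0.559
finger_force: 35.0
```

```bash
python3 m.py
```

```text
8.25 yaw 1.0448 Mz -0.015 Ftool [-0.9  3.4 -1.5] j7 0.028 p [557.   12.6  90.8]
```

>>> send_rows([
  {"x": 0,"y": 0,"z": 0,"rx": 0,"ry": 0,"rz": -0.03,"jaw": 4},
  {"x": 0,"y": 0,"z": 0,"rx": 0,"ry": 0,"rz": -0.03,"jaw": 4},
  {"x": 0,"y": 0,"z": 0,"rx": 0,"ry": 0,"rz": 0,"jaw": 4},
  {"x": 0,"y": 0,"z": 0,"rx": 0,"ry": 0,"rz": 0,"jaw": 4},
  {"x": 0,"y": 0,"z": 0,"rx": 0,"ry": 0,"rz": 0,"jaw": 4},
])

```text
clock: 8.75
tool_pos: [0.5571, 0.0125, 0.0908]
eef_rot: [0.851, 0.525, 0.0, 0.0]
contact_force: [2.0, -1.9, 1.9]
opening: 0.558
finger_force: 35.0
```

```bash
python3 m.py
```

```text
8.75 yaw 1.1054 Mz -0.225 Ftool [-0.8  2.7 -1.9] j7 0.237 p [557.1  12.5  90.8]
```

>>> send_rows([
  {"x": 0,"y": 0,"z": 0,"rx": 0,"ry": 0,"rz": -0.03,"jaw": 4},
  {"x": 0,"y": 0,"z": 0,"rx": 0,"ry": 0,"rz": 0,"jaw": 4},
  {"x": 0,"y": 0,"z": 0,"rx": 0,"ry": 0,"rz": 0,"jaw": 4},
  {"x": 0,"y": 0,"z": 0,"rx": 0,"ry": 0,"rz": 0,"jaw": 4},
  {"x": 0,"y": 0,"z": 0,"rx": 0,"ry": 0,"rz": 0,"jaw": 4},
])

```text
clock: 9.25
tool_pos: [0.5571, 0.0125, 0.0907]
eef_rot: [0.843, 0.538, 0.0, 0.0]
contact_force: [4.8, -3.3, 2.0]
opening: 0.556
finger_force: 35.0
```

```bash
python3 m.py
```

```text
9.25 yaw 1.1357 Mz -0.266 Ftool [-1.   5.7 -2. ] j7 0.24 p [557.1  12.5  90.7]
```

>>> send_rows([
  {"x": 0,"y": 0.05,"z": 0,"rx": 0,"ry": 0,"rz": -0.03,"jaw": 4},
  {"x": 0,"y": 0,"z": 0,"rx": 0,"ry": 0,"rz": 0,"jaw": 4},
  {"x": 0,"y": 0,"z": 0,"rx": 0,"ry": 0,"rz": 0,"jaw": 4},
  {"x": 0,"y": 0,"z": 0,"rx": 0,"ry": 0,"rz": 0,"jaw": 4},
  {"x": 0,"y": 0,"z": 0,"rx": 0,"ry": 0,"rz": 0,"jaw": 4},
])

```text
clock: 9.75
tool_pos: [0.5572, 0.0125, 0.0907]
eef_rot: [0.835, 0.55, -0.0, -0.0]
contact_force: [2.6, -2.7, 4.2]
opening: 0.555
finger_force: 35.0
```

```bash
python3 m.py
```

```text
9.75 yaw 1.1659 Mz -0.219 Ftool [-1.4  3.4 -4.2] j7 0.162 p [557.2  12.5  90.7]
```

>>> send_rows([
  {"x": 0,"y": 0.05,"z": 0,"rx": 0,"ry": 0,"rz": -0.08,"jaw": 4},
  {"x": 0,"y": 0,"z": 0,"rx": 0,"ry": 0,"rz": -0.07,"jaw": 4},
  {"x": 0,"y": 0,"z": 0,"rx": 0,"ry": 0,"rz": -0.05,"jaw": 4},
  {"x": 0,"y": 0,"z": 0,"rx": 0,"ry": 0,"rz": 0,"jaw": 4},
  {"x": 0,"y": 0,"z": 0,"rx": 0,"ry": 0,"rz": 0,"jaw": 4},
])

```text
clock: 10.25
tool_pos: [0.5577, 0.0123, 0.0907]
eef_rot: [0.776, 0.631, -0.0, -0.0]
contact_force: [2.2, -2.5, 4.0]
opening: 0.56
finger_force: 35.0
```

```bash
python3 m.py
```

```text
10.25 yaw 1.3649 Mz -0.006 Ftool [-2.   2.7 -4. ] j7 0.026 p [557.7  12.3  90.7]
```

>>> send_rows([
  {"x": 0,"y": 0,"z": 0,"rx": 0,"ry": 0,"rz": -0.03,"jaw": 4},
  {"x": 0,"y": 0,"z": 0,"rx": 0,"ry": 0,"rz": -0.03,"jaw": 4},
  {"x": 0,"y": 0,"z": 0,"rx": 0,"ry": 0,"rz": 0,"jaw": 4},
  {"x": 0,"y": 0,"z": 0,"rx": 0,"ry": 0,"rz": 0,"jaw": 4},
  {"x": 0,"y": 0,"z": 0,"rx": 0,"ry": 0,"rz": 0,"jaw": 4},
])

```text
clock: 10.75
tool_pos: [0.5579, 0.0122, 0.0907]
eef_rot: [0.757, 0.654, -0.0, -0.0]
contact_force: [2.2, -2.3, 3.1]
opening: 0.559
finger_force: 35.0
```

```bash
python3 m.py
```

```text
10.75 yaw 1.4252 Mz -0.523 Ftool [-2.   2.5 -3.1] j7 0.5 p [557.9  12.2  90.7]
```

>>> send_rows([
  {"x": 0,"y": 0,"z": 0,"rx": 0,"ry": 0,"rz": -0.03,"jaw": 4},
  {"x": 0,"y": 0,"z": 0,"rx": 0,"ry": 0,"rz": 0,"jaw": 4},
  {"x": 0,"y": 0,"z": 0,"rx": 0,"ry": 0,"rz": 0,"jaw": 4},
  {"x": 0,"y": 0,"z": 0,"rx": 0,"ry": 0,"rz": 0,"jaw": 4},
  {"x": 0,"y": 0,"z": 0,"rx": 0,"ry": 0,"rz": 0,"jaw": 4},
])

```text
clock: 11.25
tool_pos: [0.5579, 0.0123, 0.0907]
eef_rot: [0.747, 0.665, 0.0, 0.0]
contact_force: [3.1, -1.3, 2.6]
opening: 0.558
finger_force: 35.0
```

```bash
python3 m.py
```

```text
11.25 yaw 1.4558 Mz -0.563 Ftool [-0.9  3.2 -2.6] j7 0.555 p [557.9  12.3  90.7]
```

The torque reached 0.5 N m, so the knob is at its stop, with zero near yaw 1.40. Next I'll reverse and take up the free play.

>>> send_rows([
  {"x": 0,"y": 0,"z": 0,"rx": 0,"ry": 0,"rz": 0.1,"jaw": 4},
  {"x": 0,"y": 0,"z": 0,"rx": 0,"ry": 0,"rz": 0.1,"jaw": 4},
  {"x": 0,"y": 0,"z": 0,"rx": 0,"ry": 0,"rz": 0.1,"jaw": 4},
  {"x": 0,"y": 0,"z": 0,"rx": 0,"ry": 0,"rz": 0.1,"jaw": 4},
  {"x": 0,"y": 0,"z": 0,"rx": 0,"ry": 0,"rz": 0,"jaw": 4},
])

```text
clock: 11.75
tool_pos: [0.557, 0.0126, 0.0907]
eef_rot: [0.863, 0.504, -0.001, -0.0]
contact_force: [0.0, -1.7, 5.8]
opening: 0.559
finger_force: 35.0
```

```bash
python3 m.py
```

```text
11.75 yaw 1.0575 Mz -0.101 Ftool [-1.5  0.9 -5.8] j7 -0.451 p [557.   12.6  90.7]
```

>>> send_rows([
  {"x": 0,"y": 0,"z": 0,"rx": 0,"ry": 0,"rz": 0.03,"jaw": 4},
  {"x": 0,"y": 0,"z": 0,"rx": 0,"ry": 0,"rz": 0.03,"jaw": 4},
  {"x": 0,"y": 0,"z": 0,"rx": 0,"ry": 0,"rz": 0,"jaw": 4},
  {"x": 0,"y": 0,"z": 0,"rx": 0,"ry": 0,"rz": 0,"jaw": 4},
  {"x": 0,"y": 0,"z": 0,"rx": 0,"ry": 0,"rz": 0,"jaw": 4},
])

```text
clock: 12.25
tool_pos: [0.5569, 0.0126, 0.0907]
eef_rot: [0.878, 0.48, -0.001, -0.0]
contact_force: [-0.2, -0.4, 6.4]
opening: 0.556
finger_force: 35.0
```

```bash
python3 m.py
```

```text
12.25 yaw 1.0002 Mz -0.033 Ftool [-0.4 -0.  -6.4] j7 0.002 p [556.9  12.6  90.7]
```

>>> send_rows([
  {"x": 0,"y": 0,"z": 0,"rx": 0,"ry": 0,"rz": 0.03,"jaw": 4},
  {"x": 0,"y": 0,"z": 0,"rx": 0,"ry": 0,"rz": 0,"jaw": 4},
  {"x": 0,"y": 0,"z": 0,"rx": 0,"ry": 0,"rz": 0,"jaw": 4},
  {"x": 0,"y": 0,"z": 0,"rx": 0,"ry": 0,"rz": 0,"jaw": 4},
  {"x": 0,"y": 0,"z": 0,"rx": 0,"ry": 0,"rz": 0,"jaw": 4},
])

```text
clock: 12.75
tool_pos: [0.5568, 0.0127, 0.0907]
eef_rot: [0.885, 0.466, -0.001, -0.0]
contact_force: [0.0, -1.1, 6.6]
opening: 0.556
finger_force: 35.0
```

```bash
python3 m.py
```

```text
12.75 yaw 0.9704 Mz 0.023 Ftool [-0.9  0.6 -6.6] j7 -0.041 p [556.8  12.7  90.7]
```

>>> send_rows([
  {"x": 0,"y": 0,"z": 0,"rx": 0,"ry": 0,"rz": 0.03,"jaw": 4},
  {"x": 0,"y": 0,"z": 0,"rx": 0,"ry": 0,"rz": 0,"jaw": 4},
  {"x": 0,"y": 0,"z": 0,"rx": 0,"ry": 0,"rz": 0,"jaw": 4},
  {"x": 0,"y": 0,"z": 0,"rx": 0,"ry": 0,"rz": 0,"jaw": 4},
  {"x": 0,"y": 0,"z": 0,"rx": 0,"ry": 0,"rz": 0,"jaw": 4},
])

```text
clock: 13.25
tool_pos: [0.5568, 0.0127, 0.0907]
eef_rot: [0.891, 0.453, -0.001, -0.0]
contact_force: [-0.6, -2.0, 6.8]
opening: 0.56
finger_force: 35.0
```

```bash
python3 m.py
```

```text
13.25 yaw 0.9412 Mz 0.212 Ftool [-2.   0.7 -6.8] j7 -0.213 p [556.8  12.7  90.7]
```

>>> send_rows([
  {"x": 0,"y": 0,"z": 0,"rx": 0,"ry": 0,"rz": 0.03,"jaw": 4},
  {"x": 0,"y": 0,"z": 0,"rx": 0,"ry": 0,"rz": 0,"jaw": 4},
  {"x": 0,"y": 0,"z": 0,"rx": 0,"ry": 0,"rz": 0,"jaw": 4},
  {"x": 0,"y": 0,"z": 0,"rx": 0,"ry": 0,"rz": 0,"jaw": 4},
  {"x": 0,"y": 0,"z": 0,"rx": 0,"ry": 0,"rz": 0,"jaw": 4},
])

```text
clock: 13.75
tool_pos: [0.5567, 0.0128, 0.0907]
eef_rot: [0.898, 0.44, -0.001, -0.0]
contact_force: [-0.3, -1.4, 6.9]
opening: 0.558
finger_force: 35.0
```

```bash
python3 m.py
```

```text
13.75 yaw 0.9113 Mz 0.281 Ftool [-1.3  0.6 -6.9] j7 -0.232 p [556.7  12.8  90.7]
```

>>> send_rows([
  {"x": 0,"y": 0,"z": -0.05,"rx": 0,"ry": 0,"rz": 0.07,"jaw": 4},
  {"x": 0,"y": 0,"z": 0,"rx": 0,"ry": 0,"rz": 0.07,"jaw": 4},
  {"x": 0,"y": 0,"z": 0,"rx": 0,"ry": 0,"rz": 0.07,"jaw": 4},
  {"x": 0,"y": 0,"z": 0,"rx": 0,"ry": 0,"rz": 0,"jaw": 4},
  {"x": 0,"y": 0,"z": 0,"rx": 0,"ry": 0,"rz": 0,"jaw": 4},
])

```text
clock: 14.25
tool_pos: [0.5564, 0.0131, 0.0907]
eef_rot: [0.939, 0.343, -0.001, -0.001]
contact_force: [-2.0, -0.0, 1.5]
opening: 0.558
finger_force: 35.0
```

```bash
python3 m.py
```

```text
14.25 yaw 0.7003 Mz 0.031 Ftool [-1.6 -1.3 -1.5] j7 -0.019 p [556.4  13.1  90.7]
```

>>> send_rows([
  {"x": 0,"y": 0,"z": 0,"rx": 0,"ry": 0,"rz": 0.04,"jaw": 4},
  {"x": 0,"y": 0,"z": 0,"rx": 0,"ry": 0,"rz": 0.04,"jaw": 4},
  {"x": 0,"y": 0,"z": 0,"rx": 0,"ry": 0,"rz": 0,"jaw": 4},
  {"x": 0,"y": 0,"z": 0,"rx": 0,"ry": 0,"rz": 0,"jaw": 4},
  {"x": 0,"y": 0,"z": 0,"rx": 0,"ry": 0,"rz": 0,"jaw": 4},
])

```text
clock: 14.75
tool_pos: [0.5563, 0.0132, 0.0908]
eef_rot: [0.953, 0.304, -0.001, -0.001]
contact_force: [-4.5, 2.4, 1.7]
opening: 0.555
finger_force: 35.0
```

```bash
python3 m.py
```

```text
14.75 yaw 0.6179 Mz 0.28 Ftool [-2.3 -4.6 -1.7] j7 -0.288 p [556.3  13.2  90.8]
```

>>> send_rows([
  {"x": 0,"y": 0,"z": 0,"rx": 0,"ry": 0,"rz": 0.08,"jaw": 4},
  {"x": 0,"y": 0,"z": 0,"rx": 0,"ry": 0,"rz": 0.08,"jaw": 4},
  {"x": 0,"y": 0,"z": 0,"rx": 0,"ry": 0,"rz": 0.07,"jaw": 4},
  {"x": 0,"y": 0,"z": 0,"rx": 0,"ry": 0,"rz": 0,"jaw": 4},
  {"x": 0,"y": 0,"z": 0,"rx": 0,"ry": 0,"rz": 0,"jaw": 4},
])

```text
clock: 15.25
tool_pos: [0.556, 0.0137, 0.0908]
eef_rot: [0.981, 0.192, -0.002, -0.001]
contact_force: [-4.4, 3.7, 2.1]
opening: 0.554
finger_force: 35.0
```

```bash
python3 m.py
```

```text
15.25 yaw 0.3872 Mz 0.065 Ftool [-2.6 -5.1 -2.1] j7 -0.027 p [556.   13.7  90.8]
```

>>> send_rows([
  {"x": 0,"y": 0,"z": 0,"rx": 0,"ry": 0,"rz": 0.04,"jaw": 4},
  {"x": 0,"y": 0,"z": 0,"rx": 0,"ry": 0,"rz": 0.04,"jaw": 4},
  {"x": 0,"y": 0,"z": 0,"rx": 0,"ry": 0,"rz": 0,"jaw": 4},
  {"x": 0,"y": 0,"z": 0,"rx": 0,"ry": 0,"rz": 0,"jaw": 4},
  {"x": 0,"y": 0,"z": 0,"rx": 0,"ry": 0,"rz": 0,"jaw": 4},
])

```text
clock: 15.75
tool_pos: [0.5559, 0.0139, 0.0908]
eef_rot: [0.988, 0.154, -0.002, -0.001]
contact_force: [-4.7, 4.7, 3.3]
opening: 0.557
finger_force: 35.0
```

```bash
python3 m.py
```

```text
15.75 yaw 0.3084 Mz 0.311 Ftool [-3.  -5.9 -3.2] j7 -0.253 p [555.9  13.9  90.8]
```

>>> send_rows([
  {"x": 0,"y": -0.1,"z": 0,"rx": 0,"ry": 0,"rz": 0.08,"jaw": 4},
  {"x": 0,"y": 0,"z": 0,"rx": 0,"ry": 0,"rz": 0.08,"jaw": 4},
  {"x": 0,"y": 0,"z": 0,"rx": 0,"ry": 0,"rz": 0.08,"jaw": 4},
  {"x": 0,"y": 0,"z": 0,"rx": 0,"ry": 0,"rz": 0,"jaw": 4},
  {"x": 0,"y": 0,"z": 0,"rx": 0,"ry": 0,"rz": 0,"jaw": 4},
])

```text
clock: 16.25
tool_pos: [0.5558, 0.0145, 0.0908]
eef_rot: [0.999, 0.034, -0.002, -0.001]
contact_force: [-4.0, 4.7, 2.1]
opening: 0.558
finger_force: 35.0
```

```bash
python3 m.py
```

```text
16.25 yaw 0.0671 Mz 0.019 Ftool [-3.7 -5.  -2.1] j7 -0.025 p [555.8  14.5  90.8]
```

>>> send_rows([
  {"x": 0,"y": 0,"z": 0,"rx": 0,"ry": 0,"rz": 0.04,"jaw": 4},
  {"x": 0,"y": 0,"z": 0,"rx": 0,"ry": 0,"rz": 0.04,"jaw": 4},
  {"x": 0,"y": 0,"z": 0,"rx": 0,"ry": 0,"rz": 0,"jaw": 4},
  {"x": 0,"y": 0,"z": 0,"rx": 0,"ry": 0,"rz": 0,"jaw": 4},
  {"x": 0,"y": 0,"z": 0,"rx": 0,"ry": 0,"rz": 0,"jaw": 4},
])

```text
clock: 16.75
tool_pos: [0.5558, 0.0147, 0.0908]
eef_rot: [1.0, -0.006, -0.002, -0.001]
contact_force: [-5.2, 4.0, 2.5]
opening: 0.56
finger_force: 35.0
```

```bash
python3 m.py
```

```text
16.75 yaw -0.0116 Mz 0.279 Ftool [-5.3 -4.  -2.5] j7 -0.281 p [555.8  14.7  90.8]
```

>>> send_rows([
  {"x": 0,"y": 0,"z": 0,"rx": 0,"ry": 0,"rz": 0.06,"jaw": 4},
  {"x": 0,"y": 0,"z": 0,"rx": 0,"ry": 0,"rz": 0.06,"jaw": 4},
  {"x": 0,"y": 0,"z": 0,"rx": 0,"ry": 0,"rz": 0.06,"jaw": 4},
  {"x": 0,"y": 0,"z": 0,"rx": 0,"ry": 0,"rz": 0,"jaw": 4},
  {"x": 0,"y": 0,"z": 0,"rx": 0,"ry": 0,"rz": 0,"jaw": 4},
])

```text
clock: 17.25
tool_pos: [0.5559, 0.0152, 0.0908]
eef_rot: [0.995, -0.096, -0.002, -0.001]
contact_force: [-4.8, 5.3, 2.7]
opening: 0.559
finger_force: 35.0
```

```bash
python3 m.py
```

```text
17.25 yaw -0.1922 Mz -0.008 Ftool [-5.7 -4.3 -2.6] j7 -0.02 p [555.9  15.2  90.8]
```

Four clicks have been felt, and the torque at this angle is back to zero. I'll release the knob and rise.

>>> send_rows([
  {"x": -0.1,"y": -0.1,"z": 0,"rx": 0,"ry": 0,"rz": 0,"jaw": 4},
  {"x": 0,"y": 0,"z": 0,"rx": 0,"ry": 0,"rz": 0,"jaw": 5.3},
  {"x": 0,"y": 0,"z": 0,"rx": 0,"ry": 0,"rz": 0,"jaw": 7},
  {"x": 0,"y": 0,"z": 0,"rx": 0,"ry": 0,"rz": 0,"jaw": 7},
  {"x": 0,"y": 0,"z": 0,"rx": 0,"ry": 0,"rz": 0,"jaw": 7},
])

```text
clock: 17.75
tool_pos: [0.5575, 0.0137, 0.0913]
eef_rot: [0.995, -0.097, 0.001, 0.0]
contact_force: [0.2, -1.5, -0.9]
opening: 0.795
finger_force: 0.0
```

>>> send_rows([
  {"x": 0,"y": 0,"z": 0,"rx": 0,"ry": 0,"rz": 0,"jaw": 7},
  {"x": 0,"y": 0,"z": 0,"rx": 0,"ry": 0,"rz": 0,"jaw": 7},
  {"x": 0,"y": 0,"z": 0,"rx": 0,"ry": 0,"rz": 0,"jaw": 7},
  {"x": 0,"y": 0,"z": 0,"rx": 0,"ry": 0,"rz": 0,"jaw": 7},
  {"x": 0,"y": 0,"z": 0,"rx": 0,"ry": 0,"rz": 0,"jaw": 7},
])

```text
clock: 18.25
tool_pos: [0.5568, 0.0143, 0.0912]
eef_rot: [0.995, -0.097, 0.0, 0.0]
contact_force: [0.3, 0.1, 0.7]
opening: 0.797
finger_force: 0.0
```

>>> send_rows([
  {"x": 0,"y": 0,"z": -1.5,"rx": 0,"ry": 0,"rz": 0,"jaw": 7},
  {"x": 0,"y": 0,"z": -2,"rx": 0,"ry": 0,"rz": 0,"jaw": 7},
  {"x": 0,"y": 0,"z": -2,"rx": 0,"ry": 0,"rz": 0,"jaw": 7},
  {"x": 0,"y": 0,"z": -1.5,"rx": 0,"ry": 0,"rz": 0,"jaw": 7},
  {"x": 0,"y": 0,"z": 0,"rx": 0,"ry": 0,"rz": 0,"jaw": 7},
])

```text
clock: 18.75
tool_pos: [0.5581, 0.0143, 0.163]
eef_rot: [0.995, -0.097, 0.002, -0.0]
contact_force: [-0.4, -0.3, 0.3]
opening: 0.795
finger_force: 0.0
```

```bash
python3 -c "
from h import *
to(.557,-.092,.16)"
```

```text
t 18.75 p [0.5581 0.0143 0.163 ] q [-0.14  0.72  0.05  1.86 -0.07  0.55 -1.81] yaw -0.1944 zax [ 4.2e-03  2.0e-04 -1.0e+00]
F [-0.43 -0.27  0.31] M [ 0.067 -0.009  0.05 ] ff 0.0 op 0.7951590721893571
tool shift cm [ 1.94 10.45  0.3 ] level rotvec [-0.001  -0.0041 -0.    ]
```

>>> send_rows([
  {"x": 0.4,"y": 2.1,"z": 0,"rx": 0,"ry": 0,"rz": 0,"jaw": 3},
  {"x": 0.4,"y": 2.1,"z": 0,"rx": 0,"ry": 0,"rz": 0,"jaw": 0},
  {"x": 0.4,"y": 2.1,"z": 0,"rx": 0,"ry": 0,"rz": 0,"jaw": 0},
  {"x": 0.3,"y": 2.1,"z": 0,"rx": 0,"ry": 0,"rz": 0,"jaw": 0},
  {"x": 0.3,"y": 2.0,"z": 0,"rx": 0,"ry": 0,"rz": 0,"jaw": 0},
], grip_force=10)

```text
clock: 19.25
tool_pos: [0.5538, -0.0921, 0.1602]
eef_rot: [0.995, -0.097, -0.001, 0.0]
contact_force: [-0.5, 0.3, -0.2]
opening: 0.362
finger_force: 0.0
```

>>> send_rows([
  {"x": 0,"y": 0,"z": 2.0,"rx": 0,"ry": 0,"rz": 0,"jaw": 0},
  {"x": 0,"y": 0,"z": 2.0,"rx": 0,"ry": 0,"rz": 0,"jaw": 0},
  {"x": 0,"y": 0,"z": 1.5,"rx": 0,"ry": 0,"rz": 0,"jaw": 0},
  {"x": 0,"y": 0,"z": 0,"rx": 0,"ry": 0,"rz": 0,"jaw": 0},
  {"x": 0,"y": 0,"z": 0,"rx": 0,"ry": 0,"rz": 0,"jaw": 0},
])

```text
clock: 19.75
tool_pos: [0.5534, -0.091, 0.1058]
eef_rot: [0.995, -0.097, -0.001, -0.0]
contact_force: [-1.4, 0.9, 2.1]
opening: -0.0
finger_force: 1.1
```

```bash
python3 -c "
from h import *
to(.5565,-.0912,.09)
a=cv2.resize(snapshot('scene')['img'][150:260,180:300,::-1],None,fx=6,fy=5,interpolation=cv2.INTER_CUBIC)
cv2.imwrite('pics/k2.png',a)"
```

```text
t 19.75 p [ 0.5534 -0.091   0.1058] q [ 0.07  0.82  0.02  1.88 -0.04  0.45 -1.65] yaw -0.194 zax [-2.6e-03  4.0e-04 -1.0e+00]
F [-1.37  0.94  2.14] M [0.166 0.374 0.021] ff 1.1147712561489698 op -0.00030182350407694175
tool shift cm [ 0.31 -0.04  1.58] level rotvec [ 0.0001  0.0026 -0.    ]
```

View pics/k2.png

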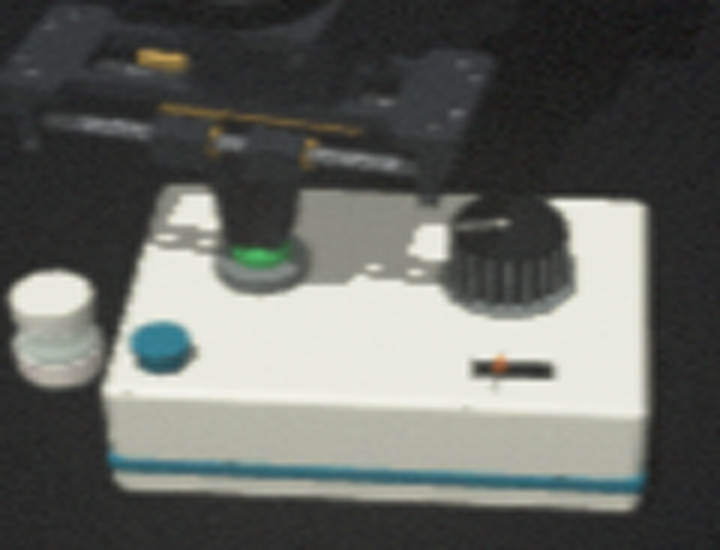

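The view shows the closed fingers already resting on the green key (about 258,250), slightly towards the robot. I'll lift, shift 3 mm and press.

>>> send_rows([
  {"x": 0,"y": 0,"z": -0.5,"rx": 0,"ry": 0,"rz": 0,"jaw": 0},
  {"x": 0.3,"y": 0,"z": 0,"rx": 0,"ry": 0,"rz": 0,"jaw": 0},
  {"x": 0,"y": 0,"z": 0.3,"rx": 0,"ry": 0,"rz": 0,"jaw": 0},
  {"x": 0,"y": 0,"z": 0.3,"rx": 0,"ry": 0,"rz": 0,"jaw": 0},
  {"x": 0,"y": 0,"z": 0,"rx": 0,"ry": 0,"rz": 0,"jaw": 0},
])

```text
clock: 20.3
tool_pos: [0.5584, -0.092, 0.1052]
eef_rot: [0.995, -0.097, 0.001, 0.0]
contact_force: [1.9, -1.1, 1.5]
opening: 0.005
finger_force: 1.3
```

>>> send_rows([
  {"x": 0,"y": 0,"z": 0.1,"rx": 0,"ry": 0,"rz": 0,"jaw": 0},
  {"x": 0,"y": 0,"z": 0.1,"rx": 0,"ry": 0,"rz": 0,"jaw": 0},
  {"x": 0,"y": 0,"z": 0,"rx": 0,"ry": 0,"rz": 0,"jaw": 0},
  {"x": 0,"y": 0,"z": 0,"rx": 0,"ry": 0,"rz": 0,"jaw": 0},
  {"x": 0,"y": 0,"z": 0,"rx": 0,"ry": 0,"rz": 0,"jaw": 0},
])

```text
clock: 20.8
tool_pos: [0.5578, -0.0918, 0.1034]
eef_rot: [0.995, -0.097, 0.0, 0.0]
contact_force: [3.2, -1.0, 4.2]
opening: 0.002
finger_force: 1.7
```

>>> send_rows([
  {"x": 0,"y": 0,"z": 0.1,"rx": 0,"ry": 0,"rz": 0,"jaw": 0},
  {"x": 0,"y": 0,"z": 0.1,"rx": 0,"ry": 0,"rz": 0,"jaw": 0},
  {"x": 0,"y": 0,"z": 0,"rx": 0,"ry": 0,"rz": 0,"jaw": 0},
  {"x": 0,"y": 0,"z": 0,"rx": 0,"ry": 0,"rz": 0,"jaw": 0},
  {"x": 0,"y": 0,"z": 0,"rx": 0,"ry": 0,"rz": 0,"jaw": 0},
])

```text
clock: 21.3
tool_pos: [0.5578, -0.0918, 0.1023]
eef_rot: [0.995, -0.097, 0.001, 0.0]
contact_force: [1.1, 0.6, 12.6]
opening: 0.004
finger_force: 6.2
```

The force passed 4 N and stiffened to 12.6 N, so the key is fully down. I'll retreat.

>>> send_rows([
  {"x": 0,"y": 0,"z": -0.5,"rx": 0,"ry": 0,"rz": 0,"jaw": 0},
  {"x": 0,"y": 0,"z": -1.5,"rx": 0,"ry": 0,"rz": 0,"jaw": 0},
  {"x": 0,"y": 0,"z": -3,"rx": 0,"ry": 0,"rz": 0,"jaw": 0},
  {"x": 0,"y": 0,"z": -4,"rx": 0,"ry": 0,"rz": 0,"jaw": 0},
  {"x": 0,"y": 0,"z": -2,"rx": 0,"ry": 0,"rz": 0,"jaw": 0},
])

```text
clock: 21.8
tool_pos: [0.5561, -0.0917, 0.2129]
eef_rot: [0.995, -0.097, -0.001, 0.0]
contact_force: [0.3, 0.1, 0.1]
opening: 0.005
finger_force: 0.0
```

>>> send_rows([
  {"x": 0,"y": 0,"z": 0,"rx": 0,"ry": 0,"rz": 0,"jaw": 1},
  {"x": 0,"y": 0,"z": 0,"rx": 0,"ry": 0,"rz": 0,"jaw": 1},
  {"x": 0,"y": 0,"z": 0,"rx": 0,"ry": 0,"rz": 0,"jaw": 1},
  {"x": 0,"y": 0,"z": 0,"rx": 0,"ry": 0,"rz": 0,"jaw": 1},
  {"x": 0,"y": 0,"z": 0,"rx": 0,"ry": 0,"rz": 0,"jaw": 1},
])

```text
clock: 22.3
tool_pos: [0.5566, -0.0917, 0.2101]
eef_rot: [0.995, -0.097, -0.001, 0.0]
contact_force: [0.0, -0.8, -0.3]
opening: 0.117
finger_force: 0.0
```

```bash
python3 -c "
from h import *
st()
a=cv2.resize(snapshot('scene')['img'][150:260,180:300,::-1],None,fx=6,fy=5,interpolation=cv2.INTER_CUBIC)
cv2.imwrite('pics/k3.png',a)"
```

```text
t 22.3 p [ 0.5566 -0.0917  0.2101] q [ 0.06  0.66  0.03  1.8  -0.03  0.69 -1.65] yaw -0.1941 zax [-2.4e-03  2.0e-04 -1.0e+00]
F [ 0.04 -0.78 -0.27] M [ 0.029  0.001 -0.048] ff 0.0 op 0.11672252277285239
```

View pics/k3.png

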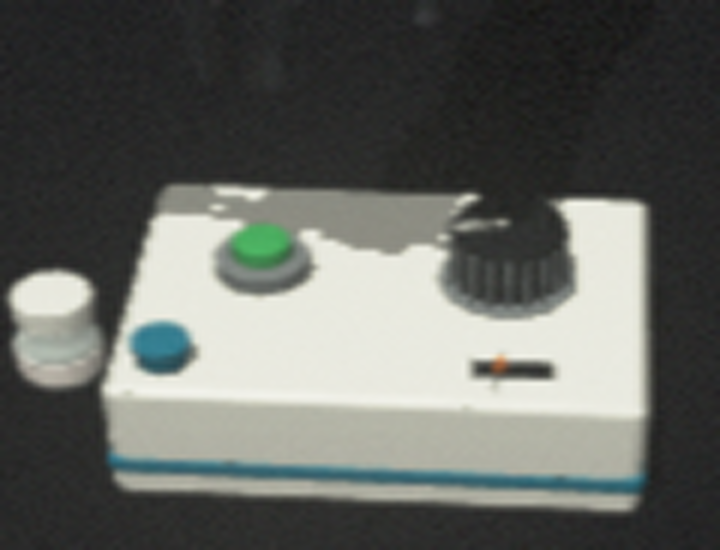

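The picture shows the key up at (262,245), the stopper and jar undisturbed, and the arm clear of everything. I'll hand the job in.

```bash
python3 -c "
from plant import *
print(finish_job())"
```

```text
the job is handed in; nothing more can be done
None
```

I turned the knob back to its stop (felt at 0.5 N m), then forward four felt clicks and released it. I then pressed the green key until it bottomed out and let it spring back up, and handed the job in at about 22 s of 72; the hand-in returned no verdict.

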